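Press the spring lifter three clicks in and hold it

TASK

One of the three spring lifters stands under the ram of the ratchet hand press and has to be held pressed in while its cross pin is fitted. Pull the press lever down by its grip until you feel the ram come onto the lifter's plunger, then go on for exactly three more clicks of the ratchet (it cannot be backed off, so not a fourth), and finish still holding the lever there by its grip. Leave the lifters and everything else on the bench alone.

Things in the scene. Friction and masses are not known exactly. Their poses are not given: they have to be found in the camera images.
- press: grey cast-iron ratchet hand press, a C-frame 300 mm tall on a 270 x 130 x 30 mm base, bolted to the bench. Origin: on the bench directly below the ram axis. Its own -x axis points out of its front (the open side of the C), z up; the lever is on its -y side
- press_lever (a joint): the lever's angle, rad: 0 = bar 38 degrees above level, pointing out of the press's front; grows as the grip is pulled down (0.663 = level). Starts between 0.02 and 0.29 and stays put by friction. One tooth = one click = 6 degrees (0.105 rad, 21 mm at the grip) and lowers the ram by 2 mm. The pawl lets the lever back only to the last tooth and cannot be released here
- grip_mid (a point): centre of the lever's grip: a round black bar, 24 mm diameter, 100 mm long, lying level and parallel to the pivot (the press's y axis), 200 mm from the pivot. The flat steel lever bar lies 57 to 67 mm from this point, towards the frame. It may be pinched from above across its 24 mm and is a sleeve that revolves freely as the lever swings. 285 to 340 mm above the bench at the start
- lever_grip: the grip as a solid, origin at its centre: the part to hold. Pull at right angles to the bar: 3 to 5 N moving with the ram free, 0 to 4 N standing (friction). At each click it drops by 4 N or more (the lever may push the hand on) and is back 6 to 8 mm further. When the ram meets the plunger, about half-way between two clicks, it goes up by 5 N and stays up
- lever_axis (a point): point on the lever's pivot axis, level with the middle of the grip, fixed, 215 mm above the bench; the grip's centre runs round it in an upright circle of 200 mm radius, in the plane of the press's x and z axes
- ram_foot (a point): centre of the flat lower face (26 mm diameter) of the square steel ram, 109 to 115 mm above the bench at the start, 1.5 to 15 mm above the plunger below it
- press_ram: the ram, 26 mm square steel bar that runs straight down when the lever is pulled; not to be touched by the robot
- lifter_tall_mid (a point): half-way up the 50 mm tall, 34 mm diameter dark steel housing of a spring lifter, loose, standing upright; a 14 mm bright round-ended plunger stands 28 mm out of its top. Stands on the press base under the ram or on the yellow-edged die shoe (both 30 mm high)
- lifter_tall: the same lifter as a solid, with its plunger; origin at the centre of its underside
- lifter_mid_mid (a point): half-way up the 46 mm tall, 40 mm diameter dark steel housing of a spring lifter, loose, standing upright; a 14 mm bright round-ended plunger stands 28 mm out of its top. Stands on the press base under the ram or on the yellow-edged die shoe (both 30 mm high)
- lifter_mid: the same lifter as a solid, with its plunger; origin at the centre of its underside
- lifter_short_mid (a point): half-way up the 42 mm tall, 46 mm diameter dark steel housing of a spring lifter, loose, standing upright; a 14 mm bright round-ended plunger stands 28 mm out of its top. Stands on the press base under the ram or on the yellow-edged die shoe (both 30 mm high)
- lifter_short: the same lifter as a solid, with its plunger; origin at the centre of its underside
- shank_collar: steel collar, 54 mm diameter, 30 mm tall; bystander, leave alone; origin at the centre of its underside
- punch: steel punch with shank, 42 mm diameter, 88 mm tall; bystander, leave alone; origin at the centre of its underside
- parallel_a: steel parallel, 125 x 20 x 32 mm; bystander, leave alone; origin at the centre of its underside
- hammer: hammer, lying; bystander, leave alone; origin at the centre of its underside
- wrench: wrench, lying; bystander, leave alone; origin at the centre of its underside
- oil_can: red oil can, 60 mm diameter, 105 mm tall; bystander, leave alone; origin at the centre of its underside

How it is judged:
By the outcome, as a careful person would: the job done as asked, in the order asked, and still so for the second after the job is handed in, while the arm keeps its last pose, push and grip.
It also fails if it takes over 72 s, if anything falls off the work surface, if the arm or the gripper's body presses on something with over 40 N, if the wrist force passes 120 N, or if a joint passes its speed limit or range.

ROBOT

A 6-joint arm with a two-finger parallel gripper is mounted at the origin on the work surface. World frame = base frame: x ahead of the robot, y to its left, z up, the work surface at z = 0. Lengths are in mm, angles in rad, forces in N, time in s.
With the tool pointing down it reaches from about 400 to 925 mm from the base axis. Payload 12.5 kg.
Tool frame: the origin (TCP) lies on the centre line of the jaws, within the pads' length; the fingertips stand 17 mm ahead of it and the grasp point (between the pads) lies 2 mm behind it; z points along the fingers, y is the line along which they close (so a half turn about z gives the same grasp; the last joint's range is limited). The gripper opens to 95 mm and grips with 3 to 60 N. Pads are 20 mm wide; open, the fingers measure 119 mm over their backs; the gripper's body (75 mm by 180 mm) begins 59 mm behind the grasp point.
Start: joints at [-1.304, 0.491, 1.559, -0, 1.092, -0.106], TCP at [227.664, -582.079, 211.461] pointing down, gripper open.
Joint ranges: [-3.1, 3.1], [-0.84, 2.19], [0.05, 2.79], [-1.13, 4.28], [0.06, 2.93], [-2.69, 2.69]. Speed limits (rad/s): [2.22, 2.22, 2.79, 3.14, 3.14, 3.14].

INTERFACE

Orientations are given as [roll, pitch, yaw] about the fixed x, y, z axes, in that order (R = Rz(yaw) Ry(pitch) Rx(roll)).
In Python, from cell import env gives the robot as it stands.
- The arm moves only by the tool drive_tool, never from a script. Its argument "deltas" is text: rows parted by semicolons, each of 4 numbers parted by spaces: the shift along the world's x, y, z normalised to -1 to 1, where 1 is 100 mm, then the turn about the world's z normalised to -1 to 1, where 1 is 180 degrees. A call has 1 to 10 rows; each row shifts and turns the commanded pose from where the row before left it; what a row does not reach is not made up. A row lasts 1/12 s, in which the tool goes at most 41.7 mm and 7.16 degrees, less where a joint would pass 70% of its speed; a pose out of reach is approached as far as the arm can. A call with a number of a shift or a turn outside -1 to 1 is refused whole. A call with a gripper value outside its range is refused whole. "gripper" is the closure, from 0 (fully open) to 1 (shut), set as the call begins (left out, the last holds). The fingers move at their own pace and stop on an object; the grip force is fixed at half the most. Time passes only in rows, so rows that do not move let the fingers close. It gives the time, the measured TCP pose, the force, the opening and the grip force at its end, in the units of the state.
- env.state(): the state, without advancing time (a new reading comes with each control period).
- env.read_camera(name): name is "scene" or "side" or "wrist"; returns (picture, depth): 480x640x3 uint8, red, green, blue; 480x640 float32, mm along the optical axis (not along the pixel's ray), 0 where there is no reading.
- env.camera_params(name): a dict with "mtx" (3x3 intrinsics, pixels), "k1" (the pictures are not rectified: a ray, as slopes to the right and down, at radius r is drawn at 1 + k1 r^2 times it, then the intrinsics apply), "camera_from_world" (4x4, takes a point from world to camera coordinates); the wrist camera has in their place "mount" (4x4, takes a point from camera to tool coordinates, whose origin is the TCP and whose axes are the flange's). Camera axes: x right, y down, z forward; pixel columns grow to the right and rows downward; lengths in mm; the calibration is good to about 2 mm. A picture is of the moment at which its call begins: read the wrist's pose just before it. camera_params takes no time and is no camera call.
- env.job_done(): hands the job in; it is judged then, once.
The state is a dict: "t": time; "joints": joint angles; "qvel": joint speeds; "tau": joint torques, N m; "eef_pos": TCP position; "tcp_rot": TCP orientation; "ft_force": force on the tool from outside, world axes, zero at the start; "moment": the same for the moment, N m; "opening": opening from 0.0 (shut) to 1.0 (fully open); "grip_force": force on a finger pad.
Only numpy, scipy, OpenCV 4.12 (cv2) and the standard library are available. Lean on these libraries where they do the work, as an engineer would, in place of code of your own. Each camera call takes 0.05 s, during which the arm holds its last target. There are 200 camera calls.

## Working session

There is one attempt and no reset: what is moved stays moved. The work goes in short steps, Python scripts to look and compute and a tool call to move; the robot and the scene stay as the last step left them, time stands still between calls to the robot, and variables do not carry over. Pictures are saved under pics/ and viewed, at most 10 in all, crops included, and the job is handed in when it is done.

Besides the shell and the picture viewer there is one more tool, called after "Request:" by a JSON object that holds its "api" and its "payload". drive_tool: Moves the arm, as the interface text tells. Its arguments: {"type":"object","properties":{"deltas":{"type":"string"},"gripper":{"type":"number"}},"required":["deltas"]}

```bash
mkdir -p pics; cat > h.py <<'E'
import numpy as np, cv2
from cell import env
def pt(name,uv,d,P=None,T=None):
    P=P or env.camera_params(name);K=np.array(P["mtx"],float);k=P["k1"]
    n=cv2.undistortPoints(np.array([[uv]],float),K,np.array([k,0,0,0,0.]))[0,0]
    c=np.array([n[0]*d,n[1]*d,d,1]);
    return (np.linalg.inv(np.array(P["camera_from_world"]))@c)[:3]
def pix(name,p):
    P=env.camera_params(name);c=np.array(P["camera_from_world"])@np.r_[p,1]
    n=c[:2]/c[2];n=n*(1+P["k1"]*(n@n));K=np.array(P["mtx"]);return (K[:2,:2]@n+K[:2,2]),c[2]
E
python3 - <<'E'
from h import *
for n in("scene","side"):
    im,d=env.read_camera(n);cv2.imwrite(f"pics/{n}0.png",im[...,::-1]);np.save(f"{n}0.npy",d)
    print(n,np.linalg.inv(np.array(env.camera_params(n)["camera_from_world"])).round(2).tolist())
print(env.state())
E
```

```text
scene [[0.27, 0.7, -0.67, 1284.07], [0.96, -0.19, 0.19, -241.94], [0.0, -0.69, -0.72, 1036.63], [0.0, 0.0, 0.0, 1.0]]
side [[-0.79, -0.44, 0.43, 103.76], [-0.61, 0.58, -0.54, 510.16], [-0.01, -0.68, -0.73, 936.02], [0.0, 0.0, 0.0, 1.0]]
{'t': 0.1, 'joints': array([-1.30360665e+00,  4.91463681e-01,  1.55939039e+00, -2.37712300e-05,
        1.09171586e+00, -1.05571849e-01]), 'qvel': array([ 5.75557789e-04, -1.30368368e-03, -2.43368474e-03, -9.12098827e-04,
       -1.06929892e-03, -4.00037770e-05]), 'tau': array([ 2.53389495e-03, -6.13624549e+01, -2.58607239e+01,  6.93965494e-02,
        4.69689653e-02, -6.34172966e-05]), 'eef_pos': array([ 227.59048308, -581.84807752,  210.94166045]), 'tcp_rot': array([-3.14061860e+00, -8.20140567e-05,  3.72772453e-01]), 'ft_force': array([-0.20870631, -1.11436111, -0.16919138]), 'moment': array([ 0.01689472, -0.00138323, -0.0161768 ]), 'grip_force': 0.0, 'opening': 0.9950923054940418}
```

View pics/scene0.png

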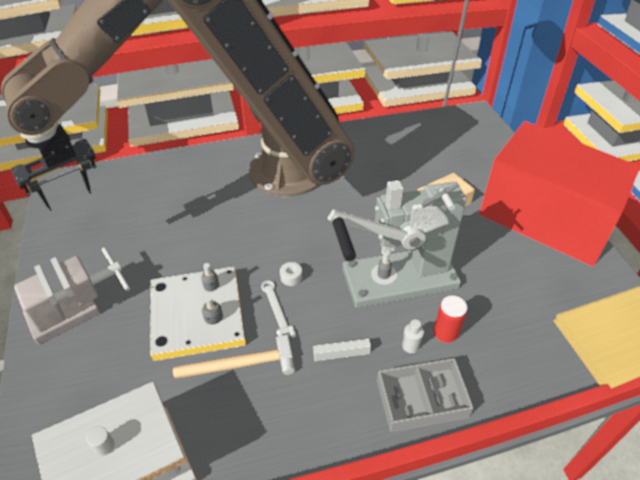

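View pics/side0.png

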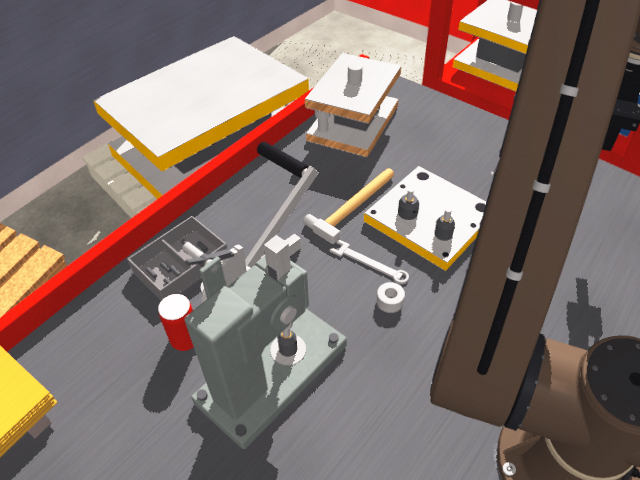

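The scene picture shows the black grip from about (335,222) to (350,257), with the lever hub near (413,237). The side picture shows the grip from (262,148) to (303,170) and the bar end near (311,172).

```bash
python3 - <<'E'
from h import *
for n,(r0,r1,c0,c1) in {"scene":(215,262,328,358),"side":(138,178,252,306)}.items():
    im=cv2.imread(f"pics/{n}0.png").astype(int);d=np.load(f"{n}0.npy")
    m=np.zeros(d.shape,bool);m[r0:r1,c0:c1]=(im[r0:r1,c0:c1].max(2)<45)
    v,u=np.where(m&(d>0));p=np.array([pt(n,(a,b),d[b,a]) for a,b in zip(u,v)])
    med=np.median(p,0);k=np.abs(p[:,2]-med[2])<30;p=p[k]
    c=p.mean(0);w=np.linalg.svd(p-c,full_matrices=False)[2][0];s=(p-c)@w
    print(n,len(p),c.round(1),w.round(3),"ends",(c+w*np.percentile(s,1)).round(1),(c+w*np.percentile(s,99)).round(1), "camdir",(np.array(np.linalg.inv(env.camera_params(n)["camera_from_world"]))[:3,3]-c).round(0))
d=np.load("scene0.npy");print("hub",pt("scene",(413,237),d[237,413]),"scene ram/plunger",pt("scene",(385,259),d[259,385]))
E
```

```text
scene 25 [639.2 -14.  326. ] [ 0.997 -0.058 -0.06 ] ends [587.2 -11.  329.1] [670.6 -15.8 324.1] camdir [ 645. -228.  711.]
side 522 [616.9 -13.3 322.8] [-0.999  0.048 -0.01 ] ends [666.6 -15.6 323.3] [571.  -11.1 322.3] camdir [-513.  523.  613.]
hub [571.30169631 155.3788515  223.70848924] scene ram/plunger [509.38409533 125.50670921  95.70872884]
```

Request:
{"api": "drive_tool", "payload": {"deltas": "0 0 0.35 -0.033;0 0 0.35 -0.033;0 0 0.35 -0.033;0 0 0.35 -0.033;0.2 0.285 0.1 0;0.2 0.285 0.1 0;0.2 0.285 0.1 0;0.2 0.285 0.1 0;0.2 0.285 0.1 0;0.2 0.285 0.1 0", "gripper": 0}}

```text
t: 0.93
eef_pos: [348.2, -409.5, 411.7]
tcp_rot: [-3.141, 0.0, -0.042]
ft_force: [0.6, -0.9, 0.3]
opening: 1.002
grip_force: 0.0
```

Request:
{"api": "drive_tool", "payload": {"deltas": "0.2 0.285 0.05 0;0.2 0.285 0.05 0;0.2 0.285 0 0;0.2 0.285 0 0;0.2 0.285 0 0;0.2 0.285 0 0;0.2 0.285 0 0;0.2 0.285 0 0;0.2 0.285 0 0;0 0 0 0"}}

```text
t: 1.77
eef_pos: [529.8, -150.5, 420.9]
tcp_rot: [-3.14, 0.0, -0.038]
ft_force: [0.6, 0.7, 0.1]
opening: 1.002
grip_force: 0.0
```

```bash
python3 - <<'E'
import cv2,numpy as np
a=cv2.imread("pics/side0.png");b=cv2.imread("pics/scene0.png")
f=lambda i,r,c,h,w,s:cv2.resize(i[r:r+h,c:c+w],None,fx=s,fy=s,interpolation=cv2.INTER_CUBIC)
top=np.hstack([f(a,310,260,60,80,5),f(a,180,390,60,80,5)])
bot=np.hstack([f(b,245,355,60,80,5)[:300],f(b,260,180,60,80,5)])
cv2.imwrite("pics/crop1.png",np.vstack([top,bot]))
E
```

```text
(no output)
```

View pics/crop1.png

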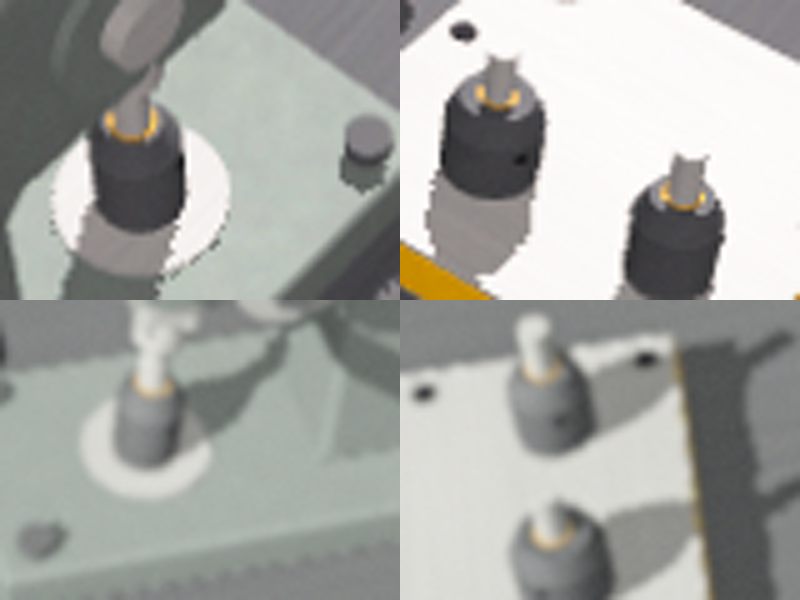

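The crops show the press lifter's housing about 19 px wide (side) and 13.4 px (scene). The two on the shoe measure 20.8 and 19.2 px (side), and 16.4 and 20.4 px (scene). So the slimmest lifter, the tall one, is probably under the ram.

Request:
{"api": "drive_tool", "payload": {"deltas": "0.18 0.264 0 0;0.18 0.264 0 0;0.18 0.264 0 0;0.18 0.264 0 0;0.17 0.264 0 0;0 0 0 0;0 0 0 0"}}

```text
t: 2.35
eef_pos: [617.0, -21.8, 420.6]
tcp_rot: [3.141, 0.001, -0.04]
ft_force: [0.0, -0.5, -0.3]
opening: 0.999
grip_force: 0.0
```

```bash
python3 - <<'E'
from h import *
for n,l in {"side":[(286,345,19.2),(408,211,20.8),(443,232,19.2)],"scene":[(384,270,13.4),(209,284,16.4),(212,315,20.4)]}.items():
    d=np.load(n+"0.npy");f=env.camera_params(n)["mtx"][0][0]
    print(n,[(round(float(d[v,u])*w/f,1),pt(n,(u,v),d[v,u]).round(0).tolist()) for u,v,w in l])
s=env.state();im,d=env.read_camera("wrist");cv2.imwrite("pics/w1.png",im[...,::-1]);np.save("w1.npy",d)
print(s["eef_pos"],s["tcp_rot"],s["ft_force"],s["t"]);print(env.camera_params("wrist"))
E
```

```text
side [(np.float64(33.2), [494.0, 139.0, 69.0]), (np.float64(44.6), [508.0, -280.0, 56.0]), (np.float64(39.8), [418.0, -273.0, 55.0])]
scene [(np.float64(32.2), [518.0, 122.0, 66.0]), (np.float64(38.6), [446.0, -290.0, 62.0]), (np.float64(45.3), [542.0, -295.0, 68.0])]
[616.99674359 -21.77503656 420.5637364 ] [ 3.14149624e+00  1.46676840e-03 -3.98644991e-02] [ 0.01830157 -0.47828818 -0.27107537] 2.35
{'mtx': array([[423.04141425,   0.        , 322.96924241],
       [  0.        , 423.04141425, 241.44861665],
       [  0.        ,   0.        ,   1.        ]]), 'k1': 0.03261402610584501, 'mount': array([[ 8.81578673e-04, -9.68179017e-01, -2.50257095e-01,
         7.04834438e+01],
       [ 9.99999316e-01,  6.61257029e-04,  9.64459729e-04,
        -1.44476413e+00],
       [-7.68285409e-04, -2.50257774e-01,  9.68178938e-01,
        -1.73493648e+02],
       [ 0.00000000e+00,  0.00000000e+00,  0.00000000e+00,
         1.00000000e+00]])}
```

View pics/w1.png

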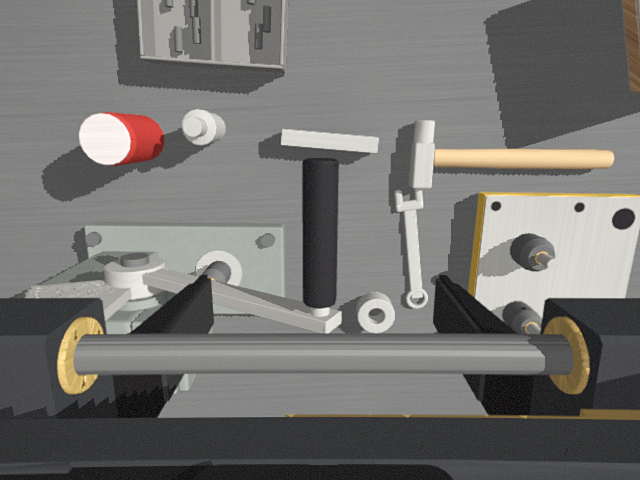

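The wrist view shows the grip running nearly straight from (320,158) to (319,306), 34 px wide and centred between the fingers. The diameters confirm that the tall lifter stands under the ram.

```bash
cat >> h.py <<'E'
from scipy.spatial.transform import Rotation as Ro
def wp(uv,d,pos,rot):
    P=env.camera_params("wrist");K=np.array(P["mtx"])
    n=cv2.undistortPoints(np.array([[uv]],float),K,np.array([P["k1"],0,0,0,0.]))[0,0]
    c=np.array(P["mount"])@np.array([n[0]*d,n[1]*d,d,1])
    return pos+Ro.from_euler("xyz",rot).as_matrix()@c[:3]
E
python3 - <<'E'
from h import *
pos=np.array([617.,-21.78,420.56]);rot=[3.14149624,.0015,-.03986]
im=cv2.imread("pics/w1.png");d=np.load("w1.npy");m=np.zeros(d.shape,bool);m[150:310,298:344]=im[150:310,298:344].max(2)<50
v,u=np.where(m&(d>0)&(d<400));p=np.array([wp((a,b),d[b,a],pos,rot) for a,b in zip(u,v)]);print(len(p))
for q in np.percentile(p[:,0],[5,25,50,75,95]):
    k=p[abs(p[:,0]-q)<4];print(q.round(1),"y",k[:,1].min().round(1),k[:,1].max().round(1),"ztop",np.percentile(k[:,2],95).round(1))
print(np.percentile(p[:,0],[0.2,99.8]))
E
```

```text
1817
578.6 y -27.5 -5.2 ztop 328.4
601.7 y -28.1 -6.3 ztop 328.2
628.1 y -16.7 -7.6 ztop 328.3
652.1 y -19.4 -8.9 ztop 328.4
668.9 y -31.5 -9.8 ztop 328.1
[573.09037215 671.18970153]
```

Request:
{"api": "drive_tool", "payload": {"deltas": "0.04 0.035 -0.2 -0.002;0 0 -0.25 0;0 0 -0.25 0;0 0 -0.2 0;0 0 -0.1 0;0 0 -0.06 0;0 0 0 0;0 0 0 0"}}

```text
t: 3.07
eef_pos: [620.9, -19.6, 316.5]
tcp_rot: [3.141, -0.001, -0.049]
ft_force: [-0.3, 0.2, 0.3]
opening: 1.002
grip_force: 0.0
```

Request:
{"api": "drive_tool", "payload": {"deltas": "0 0 0 0;0 0 0 0;0 0 0 0;0 0 0 0;0 0 0 0;0 0 0 0;0 0 0 0;0 0 0 0", "gripper": 1}}

```text
t: 3.73
eef_pos: [620.7, -19.1, 315.5]
tcp_rot: [3.141, -0.0, -0.048]
ft_force: [-1.4, 0.4, 1.4]
opening: 0.496
grip_force: 0.0
```

Request:
{"api": "drive_tool", "payload": {"deltas": "0 0 0 0;0 0 0 0;0 0 0 0;0 0 0 0;0 0 0 0;0 0 0 0;0 0 0 0;0 0 0 0"}}

```text
t: 4.4
eef_pos: [620.7, -19.4, 315.6]
tcp_rot: [3.141, -0.0, -0.048]
ft_force: [-0.7, -4.4, 1.9]
opening: 0.233
grip_force: 29.7
```

Request:
{"api": "drive_tool", "payload": {"deltas": "-0.0004 -0.0085 -0.0153 0;-0.0004 -0.0085 -0.0153 0"}}

```text
t: 4.57
eef_pos: [620.7, -20.8, 313.2]
tcp_rot: [3.141, -0.001, -0.048]
ft_force: [-2.9, -1.8, 7.2]
opening: 0.234
grip_force: 30.2
```

Request:
{"api": "drive_tool", "payload": {"deltas": "-0.0004 -0.0085 -0.0153 0;-0.0004 -0.0085 -0.0153 0"}}

```text
t: 4.73
eef_pos: [620.6, -22.5, 310.1]
tcp_rot: [3.142, -0.001, -0.048]
ft_force: [-0.6, -1.1, 6.8]
opening: 0.235
grip_force: 30.2
```

Request:
{"api": "drive_tool", "payload": {"deltas": "-0.0004 -0.0082 -0.0154 0;-0.0004 -0.0082 -0.0154 0"}}

```text
t: 4.9
eef_pos: [620.5, -24.1, 307.1]
tcp_rot: [3.142, -0.001, -0.048]
ft_force: [-1.8, -2.8, 7.3]
opening: 0.238
grip_force: 30.2
```

Request:
{"api": "drive_tool", "payload": {"deltas": "-0.0004 -0.0079 -0.0156 0;-0.0004 -0.0079 -0.0156 0"}}

```text
t: 5.07
eef_pos: [620.4, -25.8, 303.9]
tcp_rot: [3.141, -0.001, -0.048]
ft_force: [-1.2, -3.5, 6.1]
opening: 0.231
grip_force: 30.1
```

Request:
{"api": "drive_tool", "payload": {"deltas": "-0.0004 -0.0076 -0.0157 0;-0.0004 -0.0076 -0.0157 0"}}

```text
t: 5.23
eef_pos: [620.3, -27.4, 300.5]
tcp_rot: [3.141, -0.001, -0.048]
ft_force: [-1.0, -4.3, 5.5]
opening: 0.23
grip_force: 30.0
```

Request:
{"api": "drive_tool", "payload": {"deltas": "-0.0004 -0.0073 -0.0158 0;-0.0004 -0.0073 -0.0158 0"}}

```text
t: 5.4
eef_pos: [620.3, -28.9, 297.4]
tcp_rot: [3.141, -0.001, -0.048]
ft_force: [-2.4, -3.4, 6.5]
opening: 0.233
grip_force: 30.1
```

Request:
{"api": "drive_tool", "payload": {"deltas": "-0.0004 -0.007 -0.016 0;-0.0004 -0.007 -0.016 0"}}

```text
t: 5.57
eef_pos: [620.2, -30.3, 294.3]
tcp_rot: [3.141, -0.001, -0.048]
ft_force: [-2.2, -2.9, 6.8]
opening: 0.236
grip_force: 30.2
```

Request:
{"api": "drive_tool", "payload": {"deltas": "-0.0004 -0.0068 -0.0161 0"}}

```text
t: 5.65
eef_pos: [620.2, -30.9, 292.7]
tcp_rot: [3.141, -0.001, -0.048]
ft_force: [-1.3, -2.9, 6.3]
opening: 0.231
grip_force: 30.1
```

Request:
{"api": "drive_tool", "payload": {"deltas": "-0.0004 -0.0068 -0.0161 0"}}

```text
t: 5.73
eef_pos: [620.2, -31.6, 291.1]
tcp_rot: [3.141, -0.001, -0.048]
ft_force: [-1.4, -2.0, 6.7]
opening: 0.233
grip_force: 30.2
```

Request:
{"api": "drive_tool", "payload": {"deltas": "-0.0003 -0.0066 -0.0162 0"}}

```text
t: 5.82
eef_pos: [620.1, -32.3, 289.5]
tcp_rot: [3.141, -0.001, -0.048]
ft_force: [-1.7, -2.9, 6.8]
opening: 0.233
grip_force: 30.1
```

Request:
{"api": "drive_tool", "payload": {"deltas": "-0.0003 -0.0065 -0.0162 0"}}

```text
t: 5.9
eef_pos: [620.1, -32.9, 287.8]
tcp_rot: [3.141, -0.001, -0.048]
ft_force: [-1.9, -3.7, 8.7]
opening: 0.23
grip_force: 30.2
```

Request:
{"api": "drive_tool", "payload": {"deltas": "-0.0003 -0.0063 -0.0163 0"}}

```text
t: 5.98
eef_pos: [620.1, -33.5, 286.2]
tcp_rot: [3.141, -0.001, -0.048]
ft_force: [-2.0, -3.9, 6.2]
opening: 0.233
grip_force: 30.1
```

Request:
{"api": "drive_tool", "payload": {"deltas": "-0.0003 -0.0062 -0.0163 0"}}

```text
t: 6.07
eef_pos: [620.0, -34.3, 284.5]
tcp_rot: [3.141, -0.001, -0.048]
ft_force: [-0.8, -3.7, 5.1]
opening: 0.232
grip_force: 30.0
```

Request:
{"api": "drive_tool", "payload": {"deltas": "-0.0003 -0.006 -0.0164 0"}}

```text
t: 6.15
eef_pos: [619.9, -34.9, 282.6]
tcp_rot: [3.141, -0.001, -0.048]
ft_force: [-0.2, -2.7, 6.4]
opening: 0.227
grip_force: 30.0
```

Request:
{"api": "drive_tool", "payload": {"deltas": "-0.0003 -0.0059 -0.0164 0"}}

```text
t: 6.23
eef_pos: [619.9, -35.6, 280.9]
tcp_rot: [3.141, -0.001, -0.048]
ft_force: [-1.0, -5.4, 4.2]
opening: 0.233
grip_force: 30.0
```

Request:
{"api": "drive_tool", "payload": {"deltas": "-0.0003 -0.0057 -0.0165 0"}}

```text
t: 6.32
eef_pos: [619.9, -36.1, 279.3]
tcp_rot: [3.141, -0.001, -0.048]
ft_force: [-1.2, -4.8, 5.8]
opening: 0.236
grip_force: 30.1
```

Request:
{"api": "drive_tool", "payload": {"deltas": "-0.0003 -0.0056 -0.0165 0"}}

```text
t: 6.4
eef_pos: [619.9, -36.6, 277.7]
tcp_rot: [3.141, -0.001, -0.048]
ft_force: [-0.2, -4.5, 8.1]
opening: 0.232
grip_force: 30.1
```

Request:
{"api": "drive_tool", "payload": {"deltas": "-0.0003 -0.0054 -0.0166 0"}}

```text
t: 6.48
eef_pos: [619.9, -37.2, 276.1]
tcp_rot: [3.141, -0.001, -0.048]
ft_force: [-2.0, -4.5, 6.5]
opening: 0.234
grip_force: 30.1
```

Request:
{"api": "drive_tool", "payload": {"deltas": "-0.0003 -0.0053 -0.0166 0"}}

```text
t: 6.57
eef_pos: [619.9, -37.7, 274.4]
tcp_rot: [3.141, -0.001, -0.048]
ft_force: [-1.7, -4.0, 6.6]
opening: 0.235
grip_force: 30.1
```

Request:
{"api": "drive_tool", "payload": {"deltas": "-0.0003 -0.0051 -0.0167 0"}}

```text
t: 6.65
eef_pos: [619.8, -38.2, 272.7]
tcp_rot: [3.141, -0.001, -0.048]
ft_force: [-3.1, -6.2, 6.3]
opening: 0.233
grip_force: 30.1
```

Request:
{"api": "drive_tool", "payload": {"deltas": "-0.0002 -0.005 -0.0167 0"}}

```text
t: 6.73
eef_pos: [619.8, -38.7, 271.1]
tcp_rot: [3.141, -0.001, -0.048]
ft_force: [-2.9, -3.7, 9.2]
opening: 0.233
grip_force: 30.3
```

Request:
{"api": "drive_tool", "payload": {"deltas": "-0.0002 -0.0048 -0.0168 0"}}

```text
t: 6.82
eef_pos: [619.8, -39.1, 269.8]
tcp_rot: [3.141, -0.001, -0.048]
ft_force: [-2.4, -2.5, 11.4]
opening: 0.234
grip_force: 30.5
```

Request:
{"api": "drive_tool", "payload": {"deltas": "-0.0002 -0.0047 -0.0168 0"}}

```text
t: 6.9
eef_pos: [619.8, -39.5, 268.3]
tcp_rot: [3.141, -0.001, -0.048]
ft_force: [-2.9, -4.0, 10.5]
opening: 0.232
grip_force: 30.5
```

Request:
{"api": "drive_tool", "payload": {"deltas": "-0.0002 -0.0045 -0.0169 0"}}

```text
t: 6.98
eef_pos: [619.8, -40.0, 266.7]
tcp_rot: [3.141, -0.002, -0.048]
ft_force: [-2.6, -3.9, 11.6]
opening: 0.232
grip_force: 30.6
```

Request:
{"api": "drive_tool", "payload": {"deltas": "-0.0002 -0.0044 -0.0169 0"}}

```text
t: 7.07
eef_pos: [619.8, -40.4, 265.0]
tcp_rot: [3.141, -0.002, -0.048]
ft_force: [-4.7, -5.6, 10.8]
opening: 0.233
grip_force: 30.5
```

Request:
{"api": "drive_tool", "payload": {"deltas": "-0.0002 -0.0042 -0.017 0"}}

```text
t: 7.15
eef_pos: [619.7, -40.9, 263.2]
tcp_rot: [3.141, -0.001, -0.048]
ft_force: [-2.6, -4.3, 8.9]
opening: 0.231
grip_force: 30.3
```

Request:
{"api": "drive_tool", "payload": {"deltas": "-0.0002 -0.004 -0.017 0"}}

```text
t: 7.23
eef_pos: [619.7, -41.3, 261.4]
tcp_rot: [3.141, -0.001, -0.048]
ft_force: [-4.0, -6.7, 8.5]
opening: 0.234
grip_force: 30.3
```

Request:
{"api": "drive_tool", "payload": {"deltas": "-0.0002 -0.0038 -0.017 0"}}

```text
t: 7.32
eef_pos: [619.7, -41.7, 259.7]
tcp_rot: [3.141, -0.001, -0.048]
ft_force: [-2.7, -4.4, 11.2]
opening: 0.233
grip_force: 30.5
```

Request:
{"api": "drive_tool", "payload": {"deltas": "-0.0002 -0.0036 -0.017 0"}}

```text
t: 7.4
eef_pos: [619.7, -42.1, 258.1]
tcp_rot: [3.141, -0.001, -0.048]
ft_force: [-3.8, -3.7, 11.6]
opening: 0.233
grip_force: 30.5
```

Contact is clear: the force rose about 5 N at z≈271.5, half-way between clicks. The first click after it came at z≈263. I expect the next at z≈242 and z≈221.

Request:
{"api": "drive_tool", "payload": {"deltas": "-0.0002 -0.0037 -0.0171 0;-0.0002 -0.0035 -0.0171 0;-0.0002 -0.0034 -0.0171 0;-0.0002 -0.0032 -0.0171 0;-0.0002 -0.003 -0.0172 0"}}

```text
t: 7.82
eef_pos: [619.6, -43.8, 249.7]
tcp_rot: [3.141, -0.002, -0.048]
ft_force: [-3.2, -4.0, 11.0]
opening: 0.232
grip_force: 30.5
```

Request:
{"api": "drive_tool", "payload": {"deltas": "-0.0001 -0.0029 -0.0172 0;-0.0001 -0.0028 -0.0172 0"}}

```text
t: 7.98
eef_pos: [619.6, -44.4, 246.2]
tcp_rot: [3.141, -0.002, -0.048]
ft_force: [-3.7, -4.9, 10.5]
opening: 0.233
grip_force: 30.5
```

Request:
{"api": "drive_tool", "payload": {"deltas": "-0.0001 -0.0026 -0.0172 0"}}

```text
t: 8.07
eef_pos: [619.6, -44.7, 244.5]
tcp_rot: [3.141, -0.002, -0.048]
ft_force: [-3.5, -4.5, 10.2]
opening: 0.235
grip_force: 30.5
```

Request:
{"api": "drive_tool", "payload": {"deltas": "-0.0001 -0.0025 -0.0173 0"}}

```text
t: 8.15
eef_pos: [619.5, -45.0, 242.6]
tcp_rot: [3.141, -0.001, -0.048]
ft_force: [-2.7, -5.5, 10.4]
opening: 0.232
grip_force: 30.4
```

Request:
{"api": "drive_tool", "payload": {"deltas": "-0.0001 -0.0023 -0.0173 0"}}

```text
t: 8.23
eef_pos: [619.5, -45.2, 240.8]
tcp_rot: [3.141, -0.001, -0.048]
ft_force: [-3.2, -5.2, 10.0]
opening: 0.234
grip_force: 30.4
```

Request:
{"api": "drive_tool", "payload": {"deltas": "-0.0001 -0.0022 -0.0173 0"}}

```text
t: 8.32
eef_pos: [619.5, -45.4, 239.0]
tcp_rot: [3.141, -0.001, -0.048]
ft_force: [-3.3, -5.1, 10.2]
opening: 0.232
grip_force: 30.4
```

Request:
{"api": "drive_tool", "payload": {"deltas": "-0.0001 -0.002 -0.0173 0"}}

```text
t: 8.4
eef_pos: [619.5, -45.6, 237.4]
tcp_rot: [3.141, -0.001, -0.048]
ft_force: [-3.1, -4.8, 10.9]
opening: 0.233
grip_force: 30.5
```

Request:
{"api": "drive_tool", "payload": {"deltas": "-0.0001 -0.0019 -0.0173 0"}}

```text
t: 8.48
eef_pos: [619.5, -45.8, 235.7]
tcp_rot: [3.141, -0.001, -0.048]
ft_force: [-3.4, -5.7, 10.2]
opening: 0.235
grip_force: 30.5
```

Request:
{"api": "drive_tool", "payload": {"deltas": "-0.0001 -0.0018 -0.0174 0;-0.0001 -0.0016 -0.0174 0;-0.0001 -0.0015 -0.0174 0;-0.0001 -0.0014 -0.0174 0;-0.0001 -0.0012 -0.0174 0"}}

```text
t: 8.9
eef_pos: [619.5, -46.6, 227.0]
tcp_rot: [3.141, -0.001, -0.048]
ft_force: [-4.0, -5.1, 11.0]
opening: 0.232
grip_force: 30.5
```

Request:
{"api": "drive_tool", "payload": {"deltas": "-0.0001 -0.001 -0.0174 0"}}

```text
t: 8.98
eef_pos: [619.5, -46.7, 225.3]
tcp_rot: [3.141, -0.001, -0.048]
ft_force: [-3.3, -4.2, 11.6]
opening: 0.232
grip_force: 30.5
```

Request:
{"api": "drive_tool", "payload": {"deltas": "0 -0.0009 -0.0174 0"}}

```text
t: 9.07
eef_pos: [619.4, -46.7, 223.5]
tcp_rot: [3.141, -0.001, -0.048]
ft_force: [-3.6, -5.5, 8.4]
opening: 0.234
grip_force: 30.3
```

Request:
{"api": "drive_tool", "payload": {"deltas": "0 -0.0008 -0.0174 0"}}

```text
t: 9.15
eef_pos: [619.4, -46.9, 221.6]
tcp_rot: [3.141, -0.001, -0.048]
ft_force: [-3.4, -6.3, 5.4]
opening: 0.233
grip_force: 30.0
```

Request:
{"api": "drive_tool", "payload": {"deltas": "0 -0.0006 -0.0174 0"}}

```text
t: 9.23
eef_pos: [619.4, -47.0, 219.8]
tcp_rot: [3.141, -0.001, -0.048]
ft_force: [-1.9, -6.3, 8.3]
opening: 0.233
grip_force: 30.3
```

Request:
{"api": "drive_tool", "payload": {"deltas": "0 -0.0004 -0.0174 0"}}

```text
t: 9.32
eef_pos: [619.4, -47.0, 218.0]
tcp_rot: [3.141, -0.001, -0.048]
ft_force: [-3.0, -5.9, 10.3]
opening: 0.231
grip_force: 30.4
```

Request:
{"api": "drive_tool", "payload": {"deltas": "0 -0.0002 -0.0174 0"}}

```text
t: 9.4
eef_pos: [619.5, -47.0, 216.4]
tcp_rot: [3.141, -0.001, -0.048]
ft_force: [-3.6, -6.2, 9.8]
opening: 0.232
grip_force: 30.5
```

The third click came at z≈222 and the tool is now 6 mm past it. I'll let it settle and check.

Request:
{"api": "drive_tool", "payload": {"deltas": "0 0 0 0;0 0 0 0;0 0 0 0;0 0 0 0;0 0 0 0;0 0 0 0"}}

```text
t: 9.9
eef_pos: [619.4, -47.0, 216.1]
tcp_rot: [3.141, -0.001, -0.048]
ft_force: [-2.1, -6.3, 7.1]
opening: 0.236
grip_force: 30.1
```

```bash
python3 - <<'E'
from h import *
a,_=env.read_camera("side");b,_=env.read_camera("scene")
f=lambda i,r,c:cv2.resize(i[r:r+300,c:c+200,::-1],None,fx=2,fy=2)
cv2.imwrite("pics/end.png",np.hstack([f(a,130,190),f(b,100,280)]))
s=env.state();print(s["t"],s["eef_pos"],s["ft_force"],s["grip_force"])
E
```

```text
10.0 [619.39110151 -47.00732372 216.12756545] [-3.06512957 -5.04648577  6.22143193] 30.137978196144104
```

View pics/end.png

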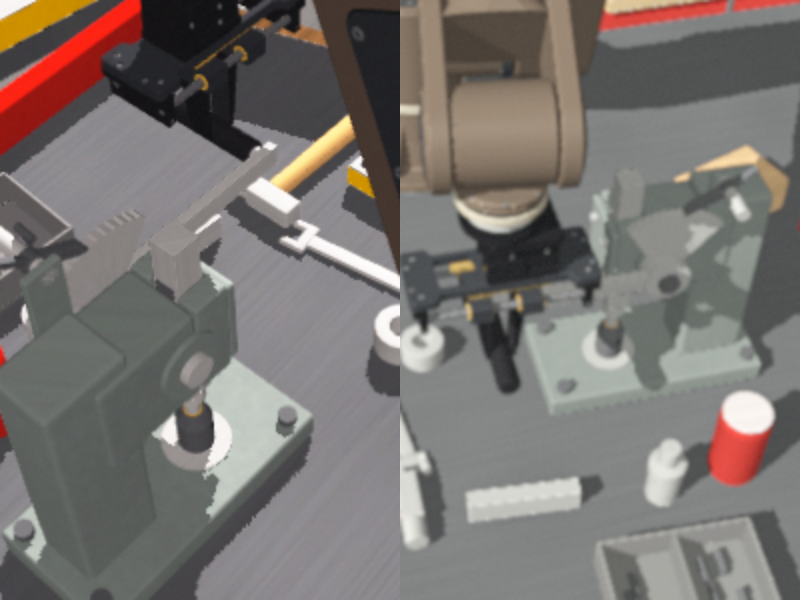

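The lever is level and the gripper holds the grip. The ram sits on the upright lifter (left crop, about (195,410)), and the other items are undisturbed.

```bash
python3 -c "
from cell import env
print(env.job_done())"
```

```text
the job is handed in; nothing more can be done
None
```

I pulled the lever down until the ram met the tall lifter's plunger, went on exactly three more clicks, and handed the job in still holding the grip, about 6 mm past the third click; the second of the three clicks barely showed in the force, so I placed it by its 21 mm spacing.

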